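# Find and open the clean-out hatch of the sanding box

## Robot

A 6-joint arm with a two-finger parallel gripper is mounted at the origin on the work surface; the furniture and walls round the work are solid. World frame = base frame: x ahead of the robot, y to its left, z up, the work surface at z = 0. Lengths are in mm, angles in rad, forces in N, time in s.
With the tool pointing down it reaches from about 300 to 775 mm from the base axis. Payload 14.6 kg.
Tool frame: the origin (TCP) lies on the centre line of the jaws, within the pads' length; the fingertips stand 17 mm ahead of it and the grasp point (between the pads) lies 2 mm behind it; z points along the fingers, y is the line along which they close (so a half turn about z gives the same grasp; the last joint's range is limited). The gripper opens to 85 mm and grips with 20 to 120 N. Pads are 22 mm wide; open, the fingers measure 114 mm over their backs; the gripper's body (76 mm by 85 mm) begins 54 mm behind the grasp point. The pads swing forward as they close: fully open they stand 13 mm farther back than shut.
Start: joints at [-1.338, 0.3, 1.521, -0, 1.321, -0.067], TCP at [162.424, -525.46, 248.281] pointing down, gripper open.
Joint ranges: [-3.03, 3.03], [-0.79, 2.21], [0.23, 2.52], [-1.04, 4.18], [0, 3.07], [-2.55, 2.55]. Speed limits (rad/s): [2.22, 2.22, 2.57, 3.14, 3.14, 3.14].

## Interface

Orientations are given as a 3x3 rotation matrix whose columns are the frame's x, y, z axes.
In Python, from cell import bot, optics, readout gives the robot as it stands (bot), with the cameras (optics) and the readings (readout).
- The arm moves only by the tool inch_along, called after "Emit:" as name(argument=value, ...) on one line, values as JSON. Schema: {"type":"object","properties":{"deltas":{"type":"array","items":{"type":"object","properties":{"x":{"type":"number"},"y":{"type":"number"},"z":{"type":"number"},"rx":{"type":"number"},"ry":{"type":"number"},"rz":{"type":"number"}},"additionalProperties":false},"minItems":1,"maxItems":5},"aperture":{"type":"number"},"force":{"type":"number"},"only":{"type":"string"},"quiet":{"type":"boolean"},"lines":{"type":"string"}},"required":["deltas"],"additionalProperties":false}. deltas is a list of rows, 1 to 5 of them, each an object with the fields x, y, z (the shift in shares of 0.3 m (1.0 is 0.3 m)), rx, ry, rz (a rotation vector in normalised numbers (1 is pi rad)); a field left out counts as zero; each row shifts and turns the commanded pose from where the row before left it, along the tool's axes as they then stand; what a row does not reach is not made up. A row lasts 1/8 s, in which the tool goes at most 62.5 mm and 0.188 rad, less where a joint would pass 70% of its speed; a pose out of reach is approached as far as the arm can. aperture is the finger opening in mm, set as the call begins (left out keeps the last). The fingers move at their own pace and stop on an object; force is the grip in N (left out, the last holds). Time passes only in rows, so rows that do not move let the fingers close. The tool returns the time, the measured TCP pose, the force, the opening and the grip force at its end. only (a regular expression) keeps the lines of the reply that match it, lines (a string "A,B") keeps lines A to B, and quiet returns only ok. Shift and turn numbers lie between -1 and 1, and a call with a number outside is refused. Input that does not fit is refused with a message, and nothing moves.
- readout.observe(): the state, without advancing time (a new reading comes with each control period).
- optics.snapshot(name): name is "side" or "top"; returns (picture, depth): 400x640x3 uint8, red, green, blue; 400x640 float32, mm along the optical axis (not along the pixel's ray), 0 where there is no reading.
- optics.calibration(name): a dict with "fx", "fy", "cx", "cy" (pixels), "rvec" (rotation vector, rad) and "tvec" (3), from world to camera coordinates, as OpenCV has them. Camera axes: x right, y down, z forward; pixel columns grow to the right and rows downward; lengths in mm; the calibration is good to about 2 mm. A picture is of the moment at which its call begins. calibration takes no time and is no camera call.
- bot.sign_off(): hands the job in; it is judged then, once.
The state is a dict: "time": time; "q": joint angles; "qvel": joint speeds; "tau": joint torques, N m; "ee_pos": TCP position; "orientation": TCP orientation; "force": force on the tool from outside, world axes, zero at the start; "moment": the same for the moment, N m; "width": finger opening in mm; "finger_force": force on a finger pad.
Only numpy, scipy, OpenCV 4.12 (cv2) and the standard library are available. Lean on these libraries where they do the work, as an engineer would, in place of code of your own. Each camera call takes 0.05 s, during which the arm holds its last target. There are 200 camera calls.

## Task

One of the four identical slatted grilles in the top of the sanding box is its clean-out hatch, hung on hidden pins across its middle; the other three are fixed. Press down on the grilles near an edge, one after another, to find the one that rocks, then push that one over with the fingers until it stands upright on its pins, ready for the box to be cleaned out. Only press and push: do not pinch the hatch, and leave the rubber stop on the box, and the sanding block and the gouge beside it, where they are.

Things in the scene. Friction and masses are not known exactly. Their poses are not given: they have to be found in the camera images.
- sanding_box: Plywood downdraft sanding box, fixed: 140 mm deep (its x), 384 mm long (its y), flat top 62 mm above the table. Origin on the table under the middle of the row of four grilles; x away from the robot, y left along the row, z up. Right of the row a plain end board, y = -160 to -206 mm, with a black 41 mm suction port on its end, out to y = -242 mm. Inside it is free down to 12 mm above the table.
- grille_right (a point): Middle of the top of the rightmost place for a grille (y = -123 mm). All four grilles look alike: pale slatted wood, flush with the top, 104 mm along the box's x, 70 mm along y, 12 mm thick, 2.5 mm clear of the 7 mm cross bars. The hatch is in any of the four places; nothing shows which. Fixed grilles do not move at all. Axes as the box's.
- grille_mid_right (a point): The same for the second place from the right (y = -41 mm). The hatch, wherever it is, turns about a line along the box's x through its middle, half-way through its thickness. Pressed within 25 mm of its left or right edge it gives way at 1 to 4 N; pressed on its middle line it does not move.
- grille_mid_left (a point): The same for the third place from the right (y = +41 mm).
- grille_left (a point): The same for the leftmost place (y = +123 mm), 55 mm from the left end of the box.
- hatch (a joint): Tilt of the hatch, wherever in the row it is (the value does not tell which grille it is): 0 level and shut; positive: left (+y) edge up, right edge down in the box; negative: the other way; stops at +-1.5 rad, nearly on edge. It turns on stiff pins (0.025 N m) and stays where it is left. Upright, it reaches 29 mm above the box's top.
- rubber_stop: Black rubber cylinder, 33 mm across, 26 mm high, standing on the end board of the box near its front corner; origin under its middle. To be left alone.
- sanding_block: Cork sanding block, 60 x 104 x 32 mm, on the table beside the left end of the box; origin under its middle. To be left alone.
- gouge: Carving gouge with a wooden handle, 198 mm long, 25 mm thick, lying on the table left of the sanding block; origin under its middle. To be left alone.

How it is judged (in metres and radians):
On the way:
1. the hatch has been found: it has rocked under a press ((value of joint hatch above 0.08 rad or value of joint hatch below -0.08 rad)), for 0.1 s.
At the end, for the whole second after the job is handed in: The hatch stands upright, tilted at least 1.15 rad (66 degrees) from level either way, and at rest; the rubber stop, the sanding block and the gouge are within 25 mm of where they were ((value of joint hatch above 1.15 rad or value of joint hatch below -1.15 rad) and velocity of joint hatch between -0.05 and 0.05 rad/s and distance of each of rubber_stop, sanding_block, gouge from where it was at the start of the episode below 0.025 m); the robot touches nothing.
It fails at once if the rubber stop, the sanding block or the gouge is moved by more than 25 mm (distance of any of rubber_stop, sanding_block, gouge from where it was at the start of the episode above 0.025 m).
It fails at once if the hatch is pinched: fingers press on its upper and its lower face at once with more than 8 N each (contact force between the fingers and hatch_c0 above 8 N and contact force between the fingers and hatch_c1 above 8 N).
It also fails if it takes over 40 s, if anything falls off the work surface, if the arm or the gripper's body presses on something with over 40 N, if the wrist force passes 120 N, or if a joint passes its speed limit or range.

## Working session

There is one attempt and no reset: what is moved stays moved. The work goes in short steps, Python scripts to look and compute and a tool call to move; the robot and the scene stay as the last step left them, time stands still between calls to the robot, and variables do not carry over. Pictures are saved under pics/ and viewed, at most 10 in all, crops included, and the job is handed in when it is done.

```bash
ls; mkdir -p pics
```

Run:
```python
from cell import bot, optics, readout
import cv2,numpy as np
for n in("top","side"):
    p,d=optics.snapshot(n); cv2.imwrite(f"pics/{n}0.png",p[:,:,::-1]); np.save(f"{n}0.npy",d); np.save(f"{n}0p.npy",p)
    c=optics.calibration(n); print(n,c)
o=readout.observe(); print(o["time"],o["ee_pos"],o["orientation"],o["force"],o["width"])
```

```text
cell.py
pics
top {'fx': 393.7834515066852, 'fy': 393.7834515066852, 'cx': 322.9219245816831, 'cy': 200.54040425968427, 'rvec': array([ 2.17757072, -2.21891202,  0.13151068]), 'tvec': array([ 85.32743082, 425.79790885, 896.48804525])}
side {'fx': 471.25663690747047, 'fy': 471.25663690747047, 'cx': 322.6104561420988, 'cy': 203.06303653213712, 'rvec': array([ 1.94890063,  0.53879478, -0.36387417]), 'tvec': array([-393.25012856,   25.47280676, 1222.37704575])}
0.1 [ 162.39140907 -525.27891194  247.77271612] [[ 9.55398480e-01  2.95319658e-01 -2.08362610e-04]
 [ 2.95319714e-01 -9.55397935e-01  1.02620858e-03]
 [ 1.03990361e-04 -1.04197171e-03 -9.99999452e-01]] [ 0.3094272   0.2191244  -0.22574718] 85.59128138824944
```

View pics/top0.png

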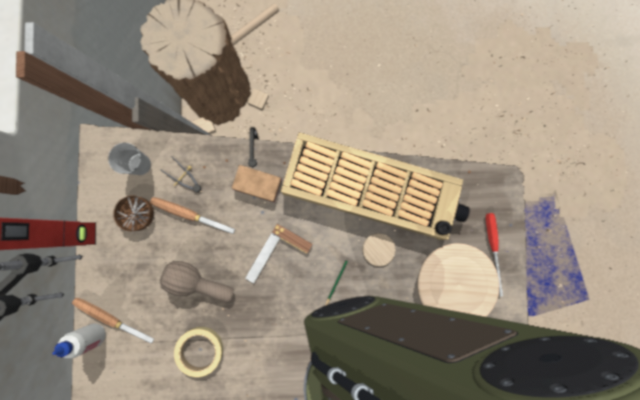

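View pics/side0.png

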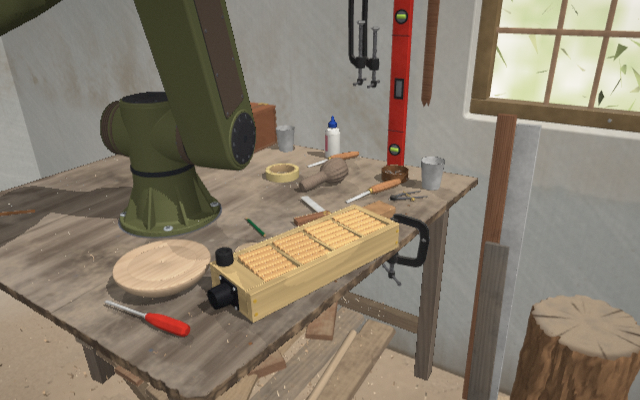

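The top view shows the box from about (300,135) to (464,182), with the port at (462,212) and the stop at (443,228). The cork block is at (257,183). The side view agrees. Next I'll measure the box.

Create h.py:
```python
import numpy as np,cv2
from cell import bot, optics, readout
def cam(n):
    c=optics.calibration(n);R=cv2.Rodrigues(c["rvec"])[0];return c,R,np.array(c["tvec"])
def cloud(n,d):
    c,R,t=cam(n);v,u=np.mgrid[:400,:640]
    P=np.stack([(u-c["cx"])/c["fx"]*d,(v-c["cy"])/c["fy"]*d,d],-1)
    return (P-t)@R
def ray(n,u,v,z):
    c,R,t=cam(n);r=R.T@np.array([(u-c["cx"])/c["fx"],(v-c["cy"])/c["fy"],1]);o=-R.T@t
    return o+r*(z-o[2])/r[2]
```

Run:
```python
from h import *
res={}
for n,roi in(("top",(120,260,270,480)),("side",(195,325,205,410))):
    d=np.load(f"{n}0.npy");P=cloud(n,d);W=P[...,2]
    m=np.zeros((400,640),np.uint8);a,b,c,e=roi
    m[a:b,c:e]=((W>50)&(W<72)&(d>0))[a:b,c:e]
    m=cv2.morphologyEx(m,cv2.MORPH_CLOSE,np.ones((5,5)));m=cv2.morphologyEx(m,cv2.MORPH_OPEN,np.ones((5,5)))
    k,l,s,_=cv2.connectedComponentsWithStats(m);i=1+np.argmax(s[1:,4]);mm=l==i
    cs=max(cv2.findContours(mm.astype(np.uint8),cv2.RETR_EXTERNAL,cv2.CHAIN_APPROX_NONE)[0],key=cv2.contourArea)
    z=np.median(W[mm&(d>0)])
    pts=np.array([ray(n,*q[0],62)[:2] for q in cs],np.float32)
    print(n,s[i],z,"rect",cv2.minAreaRect(pts),cv2.boxPoints(cv2.minAreaRect(pts)).round(0).tolist())
# hand corners top
for q in((300,135),(464,180),(445,238),(283,192)): print(q,ray("top",*q,62).round(1))
p=np.load("top0p.npy");cv2.imwrite("pics/topc.png",cv2.resize(p[125:250,225:480,::-1],None,fx=3,fy=3,interpolation=cv2.INTER_CUBIC))
p=np.load("side0p.npy");cv2.imwrite("pics/sidec.png",cv2.resize(p[195:325,200:430,::-1],None,fx=3,fy=3,interpolation=cv2.INTER_CUBIC))
```

```text
top [  281   133   188   103 10726] 61.24117767321685 rect ((450.5147705078125, -45.525604248046875), (415.33038330078125, 141.04286193847656), 72.96614837646484) [[322.0, -223.0], [457.0, -265.0], [579.0, 132.0], [444.0, 174.0]]
side [ 210  206  188   93 7499] 59.43498754449592 rect ((461.0013732910156, -50.3980712890625), (402.83892822265625, 152.4059600830078), 72.86509704589844) [[329.0, -220.0], [474.0, -265.0], [593.0, 120.0], [448.0, 165.0]]
(300, 135) [570.7 127.2  62. ]
(464, 180) [ 464.3 -237.8   62. ]
(445, 238) [ 336.  -188.8   62. ]
(283, 192) [443.9 166.4  62. ]
```

View pics/topc.png

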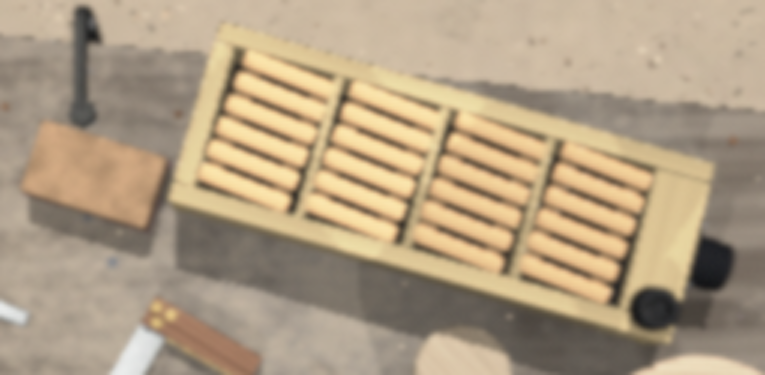

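View pics/sidec.png

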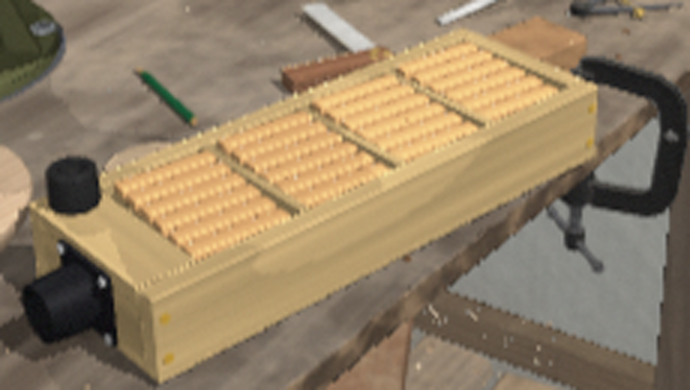

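The crops show four grilles. In the top crop the bars run (342,80)-(300,215), (445,110)-(405,245) and (550,140)-(512,275). The box corners in that crop are (225,25), (172,205), (714,165) and (668,342).

Run:
```python
from h import *
from scipy.optimize import least_squares
T=np.array([(225,25),(172,205),(714,165),(668,342)])/3+[225,125]
S=np.array([(595,85),(462,30),(155,300),(35,205)])/3+[200,195]
L=np.array([(70,178),(-70,178),(70,-206),(-70,-206)])
for i in range(4):
    # triangulate two-view
    A=[];b=[]
    for n,q in(("top",T[i]),("side",S[i])):
        p0=ray(n,*q,0);p1=ray(n,*q,100);r=(p1-p0)/np.linalg.norm(p1-p0);M=np.eye(3)-np.outer(r,r);A.append(M);b.append(M@p0)
    print(L[i],"tri",np.linalg.lstsq(np.vstack(A),np.hstack(b),rcond=None)[0].round(1),"top",ray("top",*T[i],62)[:2].round(1),"side",ray("side",*S[i],62)[:2].round(1))
def fit(W):
    f=lambda x:(L@np.array([[np.cos(x[2]),np.sin(x[2])],[-np.sin(x[2]),np.cos(x[2])]])+x[:2]-W).ravel()
    r=least_squares(f,[460,-30,-.3]);return r.x,np.abs(r.fun).max()
Wt=np.array([ray("top",*q,62)[:2] for q in T]);Ws=np.array([ray("side",*q,62)[:2] for q in S])
for W in(Wt,Ws,(Wt+Ws)/2): print(fit(W))
x=fit((Wt+Ws)/2)[0];R=np.array([[np.cos(x[2]),-np.sin(x[2])],[np.sin(x[2]),np.cos(x[2])]])
for y in(123,41,0,-41,-123):print(y,R@[0,y]+x[:2])
for a in((342,80),(300,215),(445,110),(405,245),(550,140),(512,275)):print(a,R.T@(ray("top",225+a[0]/3,125+a[1]/3,62)[:2]-x[:2]))
```

```text
[ 70 178] tri [575.5 127.4  60.1] top [574.4 127.1] side [577.2 124.5]
[-70 178] tri [443.3 169.3  56.2] top [441.  167.9] side [450.5 159.8]
[  70 -206] tri [ 465.3 -236.2   59. ] top [ 464.3 -235.5] side [ 469. -239.]
[ -70 -206] tri [ 334.6 -195.1   58.1] top [ 333.7 -194.7] side [ 340.8 -199.1]
(array([ 4.57377060e+02, -2.03881642e+01, -2.92339310e-01]), np.float64(2.8219166581950503))
(array([ 4.63405852e+02, -2.50751636e+01, -2.92305222e-01]), np.float64(5.779817402478159))
(array([ 4.60391457e+02, -2.27316641e+01, -2.92322329e-01]), np.float64(4.0676612250119035))
123 [495.83720451  95.05033357]
41 [472.20670612  16.52900178]
0 [460.39145692 -22.73166411]
-41 [448.57620772 -61.99233   ]
-123 [ 424.94570933 -140.51366179]
(342, 80) [50.18676189 81.79558263]
(300, 215) [-55.11676108  84.83172846]
(445, 110) [49.59049521  2.1415565 ]
(405, 245) [-55.43784477   4.61282239]
(550, 140) [ 49.40423363 -79.15572084]
(512, 275) [-55.35937478 -77.24359682]
```

Careful with the scale: shifts go in shares of 0.3 m and turns go in shares of pi rad. That gives: 37.5 mm / 300 = 0.125, -31 mm / 300 = -0.1033.

Emit:
inch_along(deltas=[{"x":0.125, "y":-0.1033}, {"x":0.125, "y":-0.1033}, {"x":0.125, "y":-0.1033}, {"x":0.125, "y":-0.1033}, {"x":0.125, "y":-0.1033}], aperture=0, force=30)

```text
time: 0.72
ee_pos: [296.3, -320.5, 248.1]
orientation: [[0.955, 0.295, -0.0], [0.295, -0.955, 0.0], [-0.0, -0.0, -1.0]]
force: [-0.1, -0.4, 0.4]
width: 0.2
finger_force: 0.0
```

Emit:
inch_along(deltas=[{"x":0.125, "y":-0.1033}, {"x":0.125, "y":-0.1033}, {"x":0.125, "y":-0.1033}, {"x":0.125, "y":-0.1033}, {"x":0.125, "y":-0.1033}])

```text
time: 1.35
ee_pos: [429.7, -117.0, 248.2]
orientation: [[0.955, 0.295, -0.0], [0.295, -0.955, 0.0], [-0.0, -0.0, -1.0]]
force: [0.2, -0.5, 0.2]
width: 0.2
finger_force: 0.0
```

Emit:
inch_along(deltas=[{"z":0.0667, "rz":-0.0573}, {"z":0.0667, "rz":-0.0573}, {"z":0.0667, "rz":-0.0573}, {"z":0.0667, "rz":-0.0573}, {"z":0.0667, "rz":-0.0573}])

```text
time: 1.98
ee_pos: [429.0, -118.5, 147.5]
orientation: [[0.357, 0.934, -0.0], [0.934, -0.357, 0.0], [-0.0, -0.0, -1.0]]
force: [-0.7, -0.4, 0.6]
width: -0.3
finger_force: 0.0
```

Emit:
inch_along(deltas=[{"z":0.0667, "rz":-0.0255}, {}])

```text
time: 2.22
ee_pos: [428.5, -118.3, 127.2]
orientation: [[0.288, 0.958, -0.003], [0.958, -0.288, 0.001], [0.0, -0.003, -1.0]]
force: [-0.4, -0.4, 1.2]
width: -0.0
finger_force: 0.0
```

Create e.py:
```python
from h import *
o=readout.observe();R=np.array(o["orientation"]);p=np.array(o["ee_pos"]);c,s=np.cos(-.292),np.sin(-.292)
B=np.array([[c,-s,0],[s,c,0],[0,0,1]])
print(o["time"],"box",(B.T@(p-[458,-20,0])).round(1),"F",np.round(o["force"],1),"w",round(o["width"],1));print((B.T@R).round(3))
```

```bash
python3 e.py
```

```text
2.225 box [   0.  -102.6  127.2] F [-0.4 -0.4  1.2] w -0.0
[[-0.     1.    -0.003]
 [ 1.     0.     0.   ]
 [ 0.    -0.003 -1.   ]]
```

Scaled: 20 mm / 300 = 0.0667.

Emit:
inch_along(deltas=[{"z":0.0667}, {"z":0.0667}, {}])

```text
time: 2.6
ee_pos: [428.9, -118.4, 88.2]
orientation: [[0.289, 0.957, -0.001], [0.957, -0.289, 0.001], [0.0, -0.002, -1.0]]
force: [0.1, 0.4, 0.5]
width: -0.0
finger_force: 0.0
```

Run:
```python
from h import *
for n in("top","side"):
    p,d=optics.snapshot(n); np.save(n+"1.npy",d); 
    if n=="side": cv2.imwrite("pics/side1.png",cv2.resize(p[150:325,200:430,::-1],None,fx=3,fy=3,interpolation=cv2.INTER_CUBIC))
```

```text
(no output)
```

View pics/side1.png

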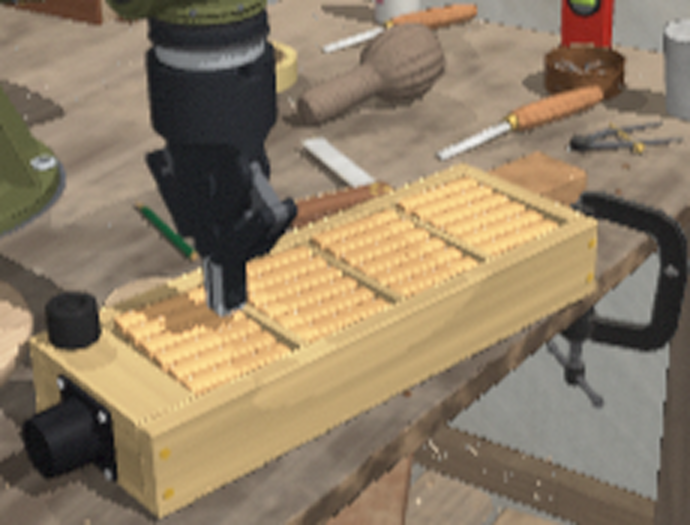

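The fingertips, at crop (230,308), hover over the left part of the rightmost grille, just inside the bar. I'll press there.

Scaled: 5 mm / 300 = 0.0167, 4 mm / 300 = 0.0133.

Emit:
inch_along(deltas=[{"z":0.0167}, {"z":0.0133}, {"z":0.0067}, {}])

```text
time: 3.2
ee_pos: [429.2, -118.5, 77.3]
orientation: [[0.287, 0.958, 0.0], [0.958, -0.287, 0.0], [0.0, 0.0, -1.0]]
force: [0.8, 1.2, 0.9]
width: -0.3
finger_force: 0.3
```

Emit:
inch_along(deltas=[{"z":0.0067}, {}])

```text
time: 3.45
ee_pos: [429.2, -118.5, 75.3]
orientation: [[0.287, 0.958, 0.0], [0.958, -0.287, 0.0], [0.0, 0.0, -1.0]]
force: [1.7, 2.1, 0.4]
width: -0.1
finger_force: 1.1
```

Scaled: 3 mm / 300 = 0.01.

Emit:
inch_along(deltas=[{"z":0.01}, {}])

```text
time: 3.7
ee_pos: [429.1, -118.5, 72.0]
orientation: [[0.287, 0.958, -0.0], [0.958, -0.287, 0.0], [-0.0, -0.0, -1.0]]
force: [0.7, 2.0, 1.1]
width: -0.2
finger_force: 1.1
```

```bash
python3 - <<'E'
from h import *
p,d=optics.snapshot("side");cv2.imwrite("pics/side2.png",cv2.resize(p[150:325,200:430,::-1],None,fx=3,fy=3,interpolation=cv2.INTER_CUBIC))
E
```

```text
(no output)
```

View pics/side2.png

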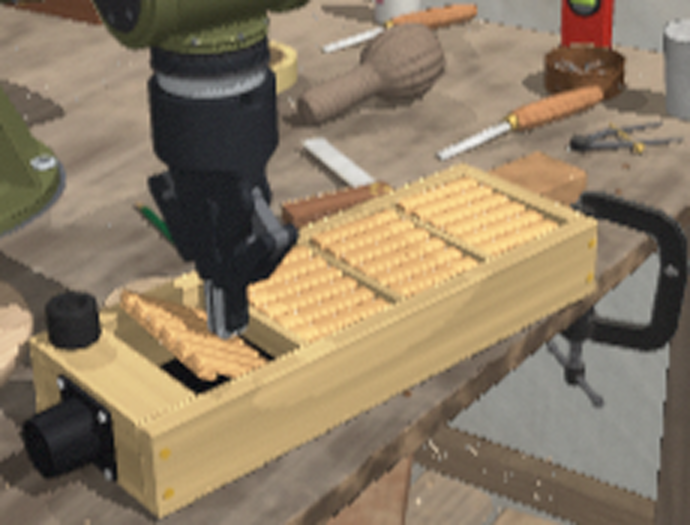

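The rightmost grille is the hatch: it has tilted with its left edge down and its right edge up, at crop (125,295). I'll keep pushing it down.

Scaled: 4 mm / 300 = 0.0133.

Emit:
inch_along(deltas=[{"z":0.0133}, {"z":0.0133}, {"z":0.0133}, {}])

```text
time: 4.25
ee_pos: [428.9, -118.5, 59.8]
orientation: [[0.287, 0.958, -0.001], [0.958, -0.287, 0.0], [0.0, -0.001, -1.0]]
force: [0.2, 0.6, -0.5]
width: 0.3
finger_force: 0.4
```

Emit:
inch_along(deltas=[{"z":0.0133}, {"z":0.0133}, {}])

```text
time: 4.62
ee_pos: [429.0, -118.5, 51.9]
orientation: [[0.287, 0.958, -0.001], [0.958, -0.287, 0.0], [-0.0, -0.001, -1.0]]
force: [-0.1, 0.6, 0.3]
width: 0.4
finger_force: 0.3
```

```bash
python3 e.py;  python3 - <<'E'
from h import *
p,d=optics.snapshot("side");cv2.imwrite("pics/side3.png",cv2.resize(p[150:325,200:430,::-1],None,fx=3,fy=3,interpolation=cv2.INTER_CUBIC))
E
```

```text
4.625 box [   0.6 -102.7   51.9] F [-0.1  0.6  0.3] w 0.4
[[-0.001  1.    -0.001]
 [ 1.     0.001 -0.   ]
 [-0.    -0.001 -1.   ]]
```

View pics/side3.png

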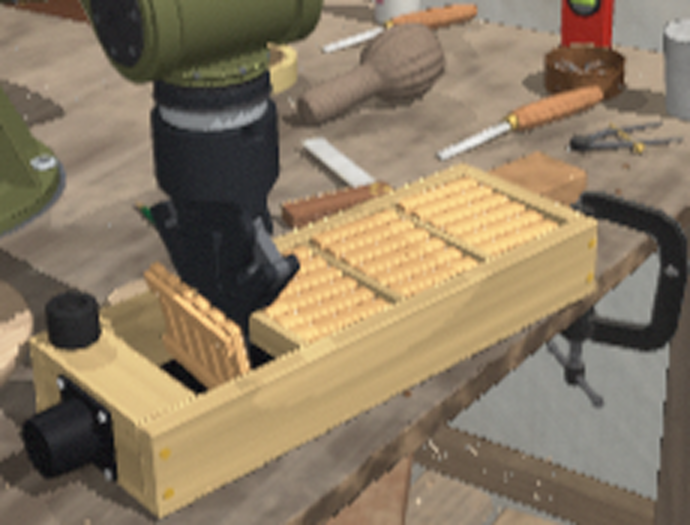

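The hatch is nearly upright, with its top edge running from crop (150,270) to (245,340). I'll give it a small sideways push, back off and lift away.

Scaled: -1.5 mm / 300 = -0.005.

Emit:
inch_along(deltas=[{"x":-0.005}, {"x":-0.005}, {}])

```text
time: 5.05
ee_pos: [428.5, -120.3, 52.2]
orientation: [[0.287, 0.958, 0.0], [0.958, -0.287, 0.002], [0.002, -0.0, -1.0]]
force: [6.3, 16.0, -2.1]
width: -0.3
finger_force: 5.6
```

Emit:
inch_along(deltas=[{"x":0.0067}, {"x":0.0067}, {}, {"z":-0.0333}, {"z":-0.05}])

```text
time: 5.68
ee_pos: [429.4, -117.7, 78.1]
orientation: [[0.287, 0.958, -0.0], [0.958, -0.287, 0.0], [-0.0, -0.0, -1.0]]
force: [0.2, 0.8, -0.7]
width: -0.1
finger_force: 0.0
```

Emit:
inch_along(deltas=[{"z":-0.0833}, {"z":-0.0833}, {"z":-0.1}, {"z":-0.1}, {}])

```text
time: 6.3
ee_pos: [430.2, -117.9, 190.2]
orientation: [[0.287, 0.958, 0.005], [0.958, -0.287, -0.002], [-0.0, 0.005, -1.0]]
force: [-0.2, -0.2, -0.1]
width: -0.2
finger_force: 0.0
```

Emit:
inch_along(deltas=[{"x":0.2}, {"x":0.2}, {"x":0.2}, {}])

```text
time: 6.8
ee_pos: [481.1, 57.9, 186.9]
orientation: [[0.283, 0.959, -0.001], [0.959, -0.283, 0.0], [0.0, -0.001, -1.0]]
force: [-0.8, -0.1, -0.0]
width: 0.2
finger_force: 0.0
```

```bash
python3 - <<'E'
from h import *
p,d=optics.snapshot("side");cv2.imwrite("pics/side4.png",cv2.resize(p[150:325,200:430,::-1],None,fx=3,fy=3,interpolation=cv2.INTER_CUBIC))
W=cloud("side",d);c,s=np.cos(-.292),np.sin(-.292);B=np.array([[c,-s,0],[s,c,0],[0,0,1]])
Q=(W-[463,-24,0])@B;m=(abs(Q[...,0])<45)&(abs(Q[...,1]+123)<38)&(Q[...,2]>66)&(Q[...,2]<100)
q=Q[m];print(m.sum(),q.max(0))
for a in range(62,96,5):
    k=q[(q[:,2]>=a)&(q[:,2]<a+5)]
    if len(k):print(a,np.percentile(k[:,1],[10,50,90]).round(1),len(k))
E
```

```text
305 [  44.97221969 -116.56487124   90.5462258 ]
62 [-126.9 -124.6 -122.3] 2
67 [-130.4 -128.6 -124.5] 5
72 [-134.5 -130.5 -127. ] 30
77 [-134.8 -130.9 -127.3] 57
82 [-133.8 -128.4 -123.3] 128
87 [-129.1 -124.5 -119.8] 83
```

View pics/side4.png

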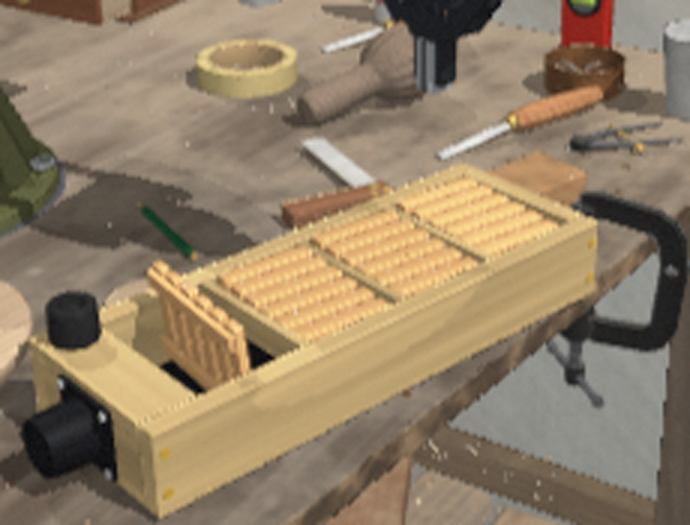

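The hatch stands upright at its stop: its top edge measures 90.5 mm against about 91 mm expected. The arm is clear and the rubber stop and cork block look untouched, so I'm handing in.

```bash
python3 -c "
from cell import bot, optics, readout
print(bot.sign_off())"
```

```text
the job is handed in; nothing more can be done
None
```

The rightmost grille turned out to be the hatch, so I pushed it upright to about its stop, left the arm clear of the box and handed the job in after about 7 s; the verdict wasn't shown.

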